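# Right the fallen lift sub stub and shut the gauge box

## Task

The lift sub stub has toppled across the open gauge box. Stand it upright, wide eight-sided end down, on the round rubber-topped pad and let go of it; then slide the box's flat cover fully home over the compartment. Set the stub down without a bang, and leave the gauge block in the compartment, the torch, the tin and the thread protector ring where they are.

Things in the scene. Friction and masses are not known exactly. Their poses are not given: they have to be found in the camera images.
- stub: Painted steel lift sub stub, 155 mm long, 0.75 kg. From the base: eight-sided body 56 mm across flats, 0-55 mm; round neck 36 mm diameter, 55-127 mm (grip at 91 mm); round collar 56 mm diameter, 127-155 mm. Origin: centre of the wide eight-sided end; z runs from it to the collar. Starts lying across the box's long walls, axis 73 mm above the table, collar away from the robot.
- pad: Fixed round standing pad, steel disc 130 mm diameter with black rubber top 120 mm diameter, total height 8 mm. Origin: centre of its underside on the table.
- gauge_box: Fixed pine box, 125 mm (its x) by 340 mm (its y), walls 10 mm thick, rim 45 mm high. Origin: at table level under the centre of the open compartment (105 by 150 mm inside, floor 5 mm high); the rest, towards its +y, is a closed deck where the cover parks. Long walls run along y at x = -57.5 and +57.5 mm.
- cover (a joint): Flat aluminium cover, 139 by 160 mm, 8 mm thick, sliding on the box's rim (underside 45 mm, top 53 mm above the table) along the box's y. Value = its travel in m from fully shut (0, centred over the compartment) to open (0.17, towards the box's +y). Slides with about 3 N.
- cover_grip (a point): Centre of the top of the cover's upright black grip rib, 93 mm above the table: the rib is 70 mm along the box's x, 16 mm thick along the box's y, 40 mm tall from the cover's top. It moves with the cover.
- gauge_block: White ceramic gauge block, 35 by 60 by 25 mm, lying on the compartment floor. Origin: centre of its underside.
- torch: Red steel torch, 160 mm long, up to 48 mm thick, lying on the table beyond the box. Origin: table level under its middle; x along its length.
- tin: Steel tin, 64 mm diameter, 100 mm high, standing beyond the pad. Origin: centre of its underside.
- protector: Grey plastic thread protector ring, 72 mm outside diameter, 30 mm high, on the table nearer the robot. Origin: centre of its underside.

How it is judged:
By the outcome, as a careful person would: the job done as asked, in the order asked, and still so for the second after the job is handed in, with the robot touching nothing.
It also fails if it takes over 56 s, if anything falls off the work surface, if the arm or the gripper's body presses on something with over 40 N, if the wrist force passes 120 N, or if a joint passes its speed limit or range.

## Robot

A 6-joint arm with a two-finger parallel gripper is mounted at the origin on the work surface. World frame = base frame: x ahead of the robot, y to its left, z up, the work surface at z = 0. Lengths are in m, angles in degrees, forces in N, time in s.
With the tool pointing down it reaches from about 0.25 to 0.8 m from the base axis. Payload 3.9 kg.
Tool frame: the origin (TCP) lies midway between the tips of the shut fingers; the grasp point (between the pads) lies 19 mm behind it; z points along the fingers, y is the line along which they close (so a half turn about z gives the same grasp; the last joint's range is limited). The gripper opens to 85 mm and grips with 20 to 120 N. Pads are 22 mm wide; open, the fingers measure 114 mm over their backs; the gripper's body (76 mm by 85 mm) begins 54 mm behind the grasp point. The pads swing forward as they close: fully open they stand 13 mm farther back than shut.
Start: joints at [0, 14.897, -7.913, 67.191, 0, 90], TCP at [0.525, -0, 0.231] pointing down, gripper open.
Joint ranges: [-159.42, 159.42], [-47.68, 98.78], [-73.54, 78.23], [-108.79, 121.32], [-90, 84.71], [-180, 180]. Speed limits (degrees/s): [147.25, 147.25, 180, 180, 180, 180].

## Interface

Orientations are given as a 3x3 rotation matrix whose columns are the frame's x, y, z axes.
In Python, from bench import readout, get_image, env, find_in, masks_of gives the robot as it stands. The module is installed in compiled form; this text tells all that it offers.
- The arm moves only by the tool carry_out, never from a script. Its argument "targets" is one flat list of numbers, 5 for each row, row after row: the finger opening in mm, from 0 to 85.4, then the shift along the tool's x, y, z in units of 40 mm (1.0 is 40 mm), then the turn about the tool's z in units of 8 degrees (1.0 is 8 degrees). In form: [grip, tx, ty, tz, roll, grip, tx, ty, tz, roll, ...]. A call has 1 to 20 rows; each row is the pose to reach, as a shift and turn from the pose commanded when the call began, along the tool's axes at that moment; what a row does not reach only later rows make up. A row lasts 1/10 s, in which the tool goes at most 50 mm and 8.59 degrees, less where a joint would pass 70% of its speed; a pose out of reach is approached as far as the arm can. A call with a gripper value outside its range is refused whole. The fingers move at their own pace and stop on an object; "force" is the grip in N (left out, the last holds). Time passes only in rows, so rows that repeat a pose let the fingers close. It gives the time, the measured TCP pose, the force, the opening and the grip force at its end, in the units of the state.
- readout.read_state(): the state, without advancing time (a new reading comes with each control period).
- get_image(name): name is "scene" or "side" or "wrist"; returns a dict with "image" (420x560x3 uint8, red, green, blue), "range_z" (420x560 float32, m along the optical axis (not along the pixel's ray), 0 where there is no reading), "fovy" (degrees; the focal length in pixels is half the picture's height over the tangent of half this angle, whatever the lens; pixels are square), "cx", "cy" (the principal point, pixels), "origin" and "orientation" of the camera in the world; the wrist camera has in their place "mount" (4x4, takes a point from camera to tool coordinates, whose origin is the TCP and whose axes are the flange's). Camera axes: x right, y down, z forward; pixel columns grow to the right and rows downward; lengths in m; the calibration is good to about 2 mm. A picture is of the moment at which its call begins: read the wrist's pose just before it.
- env.finish_job(): hands the job in; it is judged then, once.
Trained networks look in the newest picture that a camera, given by its name, has taken for a name from the list of things; names that differ only in an ending like _2 or _b are one class to them, and where a whole thing is asked for, a point or a joint stands for the part that bears it (a point fixed in the world has none). Each returns a list of dicts, best first, with "score" (0 to 1); they miss things now and then, are a little off and sometimes report something else, mostly with a low value. They report only what shows in the picture. A call takes as long as a camera call.
- find_in(camera, thing): "rect" ([centre column, centre row, width, height] in pixels, round what is visible of it).
- masks_of(camera, thing): "pixels" (420x560 bool, what is visible of it) and "rect" ([centre column, centre row, width, height] in pixels, round what is visible of it).
The state is a dict: "time_s": time; "qpos": joint angles; "qvel": joint speeds; "joint_efforts": joint torques, N m; "tool_pos": TCP position; "orientation": TCP orientation; "contact_force": force on the tool from outside, world axes, zero at the start; "wrist_torque": the same for the moment, N m; "gripper_width": opening from 0.0 (shut) to 1.0 (fully open); "grasp_force": force on a finger pad.
Only numpy, scipy, OpenCV 4.12 (cv2) and the standard library are available. Lean on these libraries where they do the work, as an engineer would, in place of code of your own. Each camera call takes 0.05 s, during which the arm holds its last target. There are 200 camera calls.

## Working session

There is one attempt and no reset: what is moved stays moved. The work goes in short steps, Python scripts to look and compute and a tool call to move; the robot and the scene stay as the last step left them, time stands still between calls to the robot, and variables do not carry over. Pictures are saved under pics/ and viewed, at most 10 in all, crops included, and the job is handed in when it is done.

Besides the shell and the picture viewer there is one more tool, called after ">>>" by a JSON object that holds its "name" and its "arguments", one argument or row to a line. carry_out: Moves the arm, as the interface text tells. Its arguments: {"type":"object","properties":{"targets":{"type":"array","items":{"type":"number"}},"force":{"type":"number"}},"required":["targets"]}

```bash
mkdir -p pics; cat > h.py <<'E'
import numpy as np, cv2
from bench import readout, get_image, env, find_in, masks_of
def cam(n):
    s=readout.read_state(); d=get_image(n)
    if 'mount' in d:
        T=np.eye(4);T[:3,:3]=np.array(s['orientation']).reshape(3,3);T[:3,3]=s['tool_pos'];M=T@np.array(d['mount'])
        d['R'],d['o']=M[:3,:3],M[:3,3]
    else: d['R'],d['o']=np.array(d['orientation']).reshape(3,3),np.array(d['origin'])
    d['f']=210/np.tan(np.radians(d['fovy']/2)); return d
def cloud(d,m=None):
    z=d['range_z']; v,u=np.nonzero((z>0) if m is None else (m&(z>0))); z=z[v,u]
    P=np.c_[(u-d['cx'])/d['f']*z,(v-d['cy'])/d['f']*z,z]
    return P@d['R'].T+d['o']
def save(d,n): cv2.imwrite(f'pics/{n}.png',cv2.cvtColor(d['image'],cv2.COLOR_RGB2BGR))
E
python3 - <<'E'
from h import *
print(readout.read_state())
np.set_printoptions(precision=3,suppress=True)
ims=[]
for c in('scene','side','wrist'):
    d=cam(c);ims.append(d['image']);print(c,d['o'],d['R'][:,2],d['fovy'])
    for t in['stub','pad','gauge_box','cover','cover_grip','gauge_block','torch','tin','protector']:
        r=masks_of(c,t)
        for q in r[:1]:
            P=cloud(d,q['pixels'])
            if len(P)>20:print(t,round(q['score'],2),np.round(q['rect']),'med',np.median(P,0),'lo',np.percentile(P,3,0),'hi',np.percentile(P,97,0))
    save(d,'a_'+c)
w=np.hstack([cv2.resize(i,(400,300)) for i in ims[:2]]);w=np.vstack([w,np.hstack([cv2.resize(ims[2],(400,300)),np.zeros((300,400,3),np.uint8)])])
cv2.imwrite('pics/a.png',w[:,:,::-1])
E
```

```text
{'time_s': 0.0, 'qpos': array([ 5.92672787e-04,  1.49368882e+01, -7.98732817e+00,  6.71896882e+01,
       -7.27362786e-04,  9.00019277e+01]), 'qvel': array([ 0.03096039, -0.05239223,  0.01897585,  0.01467904,  0.01407529,
       -0.00973363]), 'joint_efforts': array([-3.22425103e-04, -4.05677426e+01,  2.53926122e+01,  1.89446745e-02,
       -4.02533055e-05,  2.61086342e-05]), 'tool_pos': array([5.24308780e-01, 1.35605990e-06, 2.30443968e-01]), 'orientation': array([[ 2.32750680e-05,  9.99998024e-01, -1.98800817e-03],
       [ 1.00000000e+00, -2.33003924e-05, -1.27154396e-05],
       [-1.27617359e-05, -1.98800787e-03, -9.99998024e-01]]), 'contact_force': array([-1.02163948,  0.29207528, -0.13207341]), 'wrist_torque': array([-0.0135282 , -0.02482853, -0.04974389]), 'grasp_force': 0.0, 'gripper_width': 0.9987803616679887}
scene [0.98  0.286 0.876] [-0.462 -0.386 -0.799] 43.261335678133335
stub 0.79 [340. 252.  63.  88.] med [0.518 0.059 0.089] lo [0.444 0.019 0.043] hi [0.595 0.089 0.101]
pad 0.66 [237. 184.  57.  50.] med [ 0.483 -0.235  0.006] lo [ 0.427 -0.293  0.002] hi [ 0.537 -0.1
[... 2153 characters left out ...]
8] lo [ 0.443 -0.002  0.003] hi [0.569 0.174 0.053]
cover 0.68 [257.  19. 155.  38.] med [0.487 0.168 0.053] lo [0.434 0.154 0.048] hi [0.565 0.176 0.054]
cover_grip 0.73 [257.  18. 154.  35.] med [0.487 0.167 0.052] lo [0.434 0.154 0.046] hi [0.564 0.176 0.054]
gauge_block 0.73 [288. 105.  35.  37.] med [0.529 0.089 0.03 ] lo [0.513 0.073 0.028] hi [0.546 0.104 0.031]
torch 0.93 [459. 255.  54.  98.] med [ 0.726 -0.068  0.039] lo [ 0.714 -0.135  0.018] hi [ 0.752 -0.03   0.048]
tin 0.57 [259.  17. 154.  34.] med [0.487 0.168 0.053] lo [0.434 0.154 0.047] hi [0.564 0.176 0.054]
protector 0.64 [145. 266.  57.  54.] med [ 0.336 -0.092  0.028] lo [ 0.318 -0.131  0.003] hi [ 0.379 -0.075  0.031]
```

View pics/a.png

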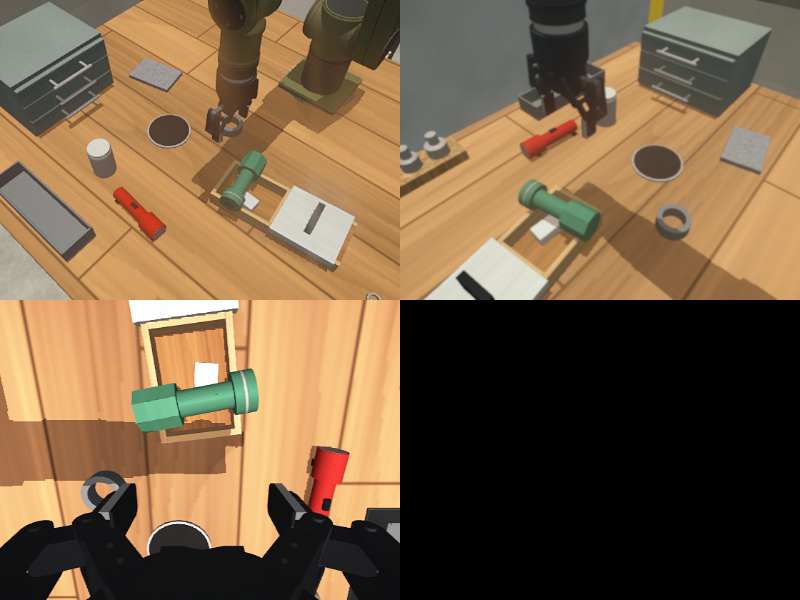

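Picture: stub lies across the box (wrist view, full-frame pixels about (271,144)), collar on the far side. Cover is parked toward +y, and the pad is clear, with the protector and tin well away from it. The tool only translates and rolls about the vertical. So I'll grip the collar across its width, lift, and ease the grip so the heavy end swings down.

```bash
python3 - <<'E'
from h import *
from scipy.optimize import least_squares
np.set_printoptions(precision=4,suppress=True)
C={};G={}
for c in('scene','side','wrist'):
    d=cam(c)
    for t in('stub','pad','cover','protector'):
        r=masks_of(c,t)
        if r: C[c,t]=cloud(d,cv2.erode(r[0]['pixels'].astype(np.uint8),np.ones((3,3)))>0)
def res(p,P):
    a=np.array([np.cos(p[3])*np.cos(p[4]),np.sin(p[3])*np.cos(p[4]),np.sin(p[4])])
    q=P-p[:3]; s=q@a; r=np.linalg.norm(q-np.outer(s,a),axis=1)
    tgt=np.where((s>.055)&(s<.127),.018,.0283)
    return np.concatenate([np.sqrt((r-tgt)**2)*1, np.clip(-s,0,1),np.clip(s-.155,0,1)])
def fit(P):
    P=P[P[:,2]>.06]
    best=None
    for x0 in np.arange(.42,.46,.005):
      f=least_squares(res,[x0,.045,.073,.15,0],args=(P,),loss='soft_l1',f_scale=.002,x_scale=[.01,.01,.01,.1,.1],diff_step=1e-4)
      if best is None or f.cost<best.cost:best=f
    return best
for k in('scene','side','wrist','all'):
    P=np.vstack([C[c,'stub'] for c in('scene','side','wrist') if k in(c,'all')])
    f=fit(P);p=f.x;a=np.array([np.cos(p[3]),np.sin(p[3])])
    print(k,len(P),p[:3],np.degrees(p[3:]),f.cost/len(P),'collar',p[:2]+a*.141)
for c in('scene','side'):
    P=C[c,'pad'];P=P[P[:,2]<.02];h=cv2.minEnclosingCircle(P[:,:2].astype(np.float32));print('pad',c,h,np.median(P[:,2]))
    P=C[c,'cover'];top=P[abs(P[:,2]-.053)<.005];print('cover',c,cv2.minAreaRect(top[:,:2].astype(np.float32)))
    rib=P[P[:,2]>.08];print('rib',c,cv2.minAreaRect(rib[:,:2].astype(np.float32)),rib[:,2].max(),np.median(rib[:,2]))
E
```

```text
scene 2160 [0.4402 0.0405 0.0726] [10.1033 -0.7177] 3.7093110565746535e-06 collar [0.579  0.0653]
side 3952 [0.4392 0.0361 0.0748] [10.3895 -0.2621] 2.5207902908124145e-06 collar [0.5779 0.0615]
wrist 8381 [0.4385 0.0369 0.0735] [10.4977 -0.598 ] 4.915769442201593e-07 collar [0.5771 0.0625]
all 14493 [0.4385 0.0371 0.0738] [10.4484 -0.6292] 1.7957534045827248e-06 collar [0.5772 0.0626]
pad scene ((0.4811496138572693, -0.23801113665103912), 0.06382139027118683) 0.0063589360802375205
cover scene ((0.5453546643257141, 0.074191614985466), (0.031367622315883636, 0.10679298639297485), 81.28807830810547)
rib scene ((0.5172162055969238, 0.05696260184049606), (0.15634386241436005, 0.05195076763629913), 10.81625747680664) 0.10439691783538674 0.09177663684206261
pad side ((0.47570496797561646, -0.2408100962638855), 0.06301277130842209) 0.009475514974038424
cover side ((0.49314162135124207, 0.22407151758670807), (0.13861136138439178, 0.12969623506069183), 7.057476997375488)
rib side ((0.49185800552368164, 0.23801164329051971), (0.07081478834152222, 0.01631273329257965), 7.050386428833008) 0.09708752225134626 0.09419287320150987
```

>>> {"name": "carry_out", "arguments": {
  "targets": [85,0,0,0,-1,85,0,0,0,-2]
}}

```text
time_s: 2.45
tool_pos: [0.525, -0.0, 0.2313]
orientation: [[-0.281, 0.96, -0.0], [0.96, 0.281, 0.0], [0.0, -0.0, -1.0]]
contact_force: [-0.4, -0.3, -0.5]
gripper_width: 0.998
grasp_force: 0.0
```

>>> {"name": "carry_out", "arguments": {
  "targets": [85,0.4,0.5,0.3,-1,85,0.8,1.1,0.6,-2,85,1.13,1.69,1,-3,85,1.13,1.69,1.5,-4,85,1.13,1.69,2,-5,85,1.13,1.69,2.3,-6,85,1.13,1.69,2.3,-7,85,1.13,1.69,2.3,-8,85,1.13,1.69,2.3,-9,85,1.13,1.69,2.3,-10,85,1.13,1.69,2.3,-10.5,85,1.13,1.69,2.3,-10.5,85,1.13,1.69,2.3,-10.5]
}}

```text
time_s: 3.75
tool_pos: [0.5775, 0.0621, 0.1393]
orientation: [[-0.985, -0.172, -0.0], [-0.172, 0.985, 0.0], [0.0, 0.0, -1.0]]
contact_force: [0.1, -0.3, 0.7]
gripper_width: 0.995
grasp_force: 0.0
```

```bash
python3 - <<'E'
from h import *
s=readout.read_state();print(s['tool_pos'],s['qpos'])
d=cam('wrist');save(d,'b')
R=np.array(s['orientation']).reshape(3,3)
for t in('stub',):
    r=masks_of('wrist',t)
    if r:
        P=(cloud(d,r[0]['pixels'])-s['tool_pos'])@R; Q=P[np.abs(P[:,0])<.012]
        print(r[0]['score'],P.min(0),P.max(0),np.percentile(Q,[2,50,98],0))
E
```

```text
[0.57753976 0.06209204 0.13928639] [ 6.13607929e+00  2.32615703e+01 -9.63726480e+00  5.71025368e+01
  5.31161798e-04 -3.77581118e+00]
0.75 [-0.05961389 -0.03998503  0.03614474] [0.1357065  0.03861773 0.14022295] [[-0.01152742 -0.02548253  0.03820123]
 [ 0.00067157  0.00027071  0.04177268]
 [ 0.01161937  0.02592098  0.05925037]]
```

View pics/b.png

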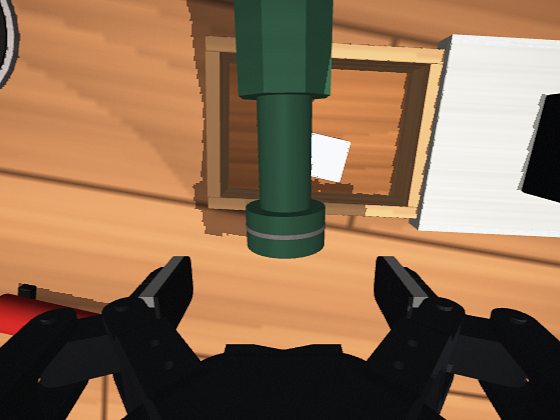

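Wrist view: collar at (286,228) is centred between the finger pads, and the gap toward the cover is clear. Descending and gripping.

>>> {"name": "carry_out", "arguments": {
  "targets": [85,0,0,0.7,0,85,0,0,1.4,0,85,0,0,1.9,0,85,0,0,2.22,0,85,0,0,2.22,0,70,0,0,2.22,0,60,0,0,2.22,0,50,0,0,2.22,0,45,0,0,2.22,0,45,0,0,2.22,0,45,0,0,2.22,0],
  "force": 100
}}

```text
time_s: 4.95
tool_pos: [0.5789, 0.0623, 0.0525]
orientation: [[-0.985, -0.173, 0.003], [-0.173, 0.985, 0.001], [-0.003, -0.0, -1.0]]
contact_force: [-0.6, 0.2, 6.2]
gripper_width: 0.633
grasp_force: 103.8
```

>>> {"name": "carry_out", "arguments": {
  "targets": [45,0,0,-0.2,0,45,0,0,-0.5,0,45,0,0,-0.9,0,45,0,0,-1.4,0,45,0,0,-2,0,45,0,0,-2.6,0,45,0,0,-3.2,0,45,0,0,-3.7,0,45,0,0,-4,0,45,0,0,-4,0,45,0,0,-4,0]
}}

```text
time_s: 6.05
tool_pos: [0.577, 0.062, 0.2097]
orientation: [[-0.985, -0.174, -0.001], [-0.174, 0.985, -0.0], [0.001, 0.0, -1.0]]
contact_force: [0.3, 0.6, -8.8]
gripper_width: 0.629
grasp_force: 106.4
```

```bash
cat >> h.py <<'E'
def axis(c='side'):
    d=cam(c); r=masks_of(c,'stub'); s=readout.read_state()
    if not r: return d,None
    P=cloud(d,cv2.erode(r[0]['pixels'].astype(np.uint8),np.ones((3,3)))>0)
    m=np.median(P,0);P=P[np.linalg.norm(P-m,axis=1)<.15]
    w=np.linalg.svd(P-P.mean(0),full_matrices=False)[2][0]; w*=np.sign(w[2])
    print(c,round(r[0]['score'],2),len(P),'dir',w.round(3),'min',P.min(0).round(3),'max',P.max(0).round(3)); return d,P
E
python3 - <<'E'
from h import *
a,_=axis('side');b,_=axis('scene');axis('wrist')
cv2.imwrite('pics/c.png',np.hstack([cv2.resize(x['image'],(400,300)) for x in(a,b)])[:,:,::-1])
E
```

```text
side 0.7 5455 dir [0.988 0.149 0.044] min [0.432 0.011 0.204] max [0.588 0.085 0.261]
scene 0.72 1261 dir [-0.999 -0.013  0.045] min [0.436 0.04  0.204] max [0.597 0.093 0.258]
wrist 0.92 39394 dir [0.985 0.174 0.02 ] min [0.467 0.015 0.212] max [0.593 0.088 0.259]
```

View pics/c.png

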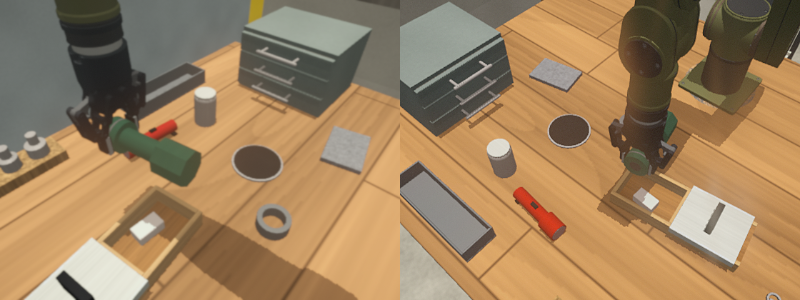

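>>> {"name": "carry_out", "arguments": {
  "targets": [45,0.1,-0.2,-0.3,0,45,0.4,-0.7,-0.6,0,45,0.8,-1.5,-1,0,45,1.3,-2.4,-1,0,45,1.8,-3.4,-1,0,45,2.3,-4.4,-1,0,45,2.8,-5.3,-1,0,45,3.2,-6.1,-1,0,45,3.55,-6.65,-1,0,45,3.7,-6.9,-1,0,45,3.75,-6.98,-1,0,45,3.75,-6.98,-1,0]
}}

```text
time_s: 7.55
tool_pos: [0.4783, -0.2388, 0.2509]
orientation: [[-0.985, -0.173, 0.001], [-0.173, 0.985, 0.001], [-0.001, 0.001, -1.0]]
contact_force: [0.2, 0.9, -8.7]
gripper_width: 0.628
grasp_force: 107.2
```

>>> {"name": "carry_out", "arguments": {
  "targets": [45,0,0,0,0,45,0,0,0,0,45,0,0,0,0],
  "force": 65
}}

```text
time_s: 7.85
tool_pos: [0.4786, -0.238, 0.2505]
orientation: [[-0.985, -0.175, 0.0], [-0.175, 0.985, 0.0], [-0.0, 0.0, -1.0]]
contact_force: [-0.7, -0.6, -8.0]
gripper_width: 0.63
grasp_force: 107.2
```

```bash
python3 -c "
from h import *
axis('side');axis('wrist')"
```

```text
side 0.6 3694 dir [-0.996 -0.088  0.005] min [ 0.334 -0.272  0.243] max [ 0.468 -0.214  0.3  ]
wrist 0.9 39517 dir [0.984 0.176 0.024] min [ 0.369 -0.285  0.254] max [ 0.495 -0.213  0.3  ]
```

>>> {"name": "carry_out", "arguments": {
  "targets": [45,0,0,0,0,45,0,0,0,0,45,0,0,0,0],
  "force": 48
}}

```text
time_s: 8.35
tool_pos: [0.4783, -0.2389, 0.2505]
orientation: [[-0.985, -0.174, -0.0], [-0.174, 0.985, 0.0], [0.0, 0.0, -1.0]]
contact_force: [0.3, 0.8, -7.6]
gripper_width: 0.631
grasp_force: 107.2
```

```bash
python3 -c "
from h import *
axis('side');axis('wrist')"
```

```text
side 0.8 3594 dir [-0.996 -0.089  0.011] min [ 0.334 -0.268  0.243] max [ 0.467 -0.215  0.3  ]
wrist 0.62 39578 dir [0.984 0.175 0.024] min [ 0.369 -0.286  0.25 ] max [ 0.495 -0.213  0.3  ]
```

>>> {"name": "carry_out", "arguments": {
  "targets": [45,0,0,0.4,0,45,0,0,0.9,0,45,0,0,1.4,0,45,0,0,1.9,0,45,0,0,2.15,0,45,0,0,2.2,0,45,0,0,2.2,0]
}}

```text
time_s: 9.25
tool_pos: [0.4784, -0.2391, 0.1628]
orientation: [[-0.985, -0.174, 0.0], [-0.174, 0.985, -0.0], [-0.0, -0.0, -1.0]]
contact_force: [-0.1, 0.2, -9.2]
gripper_width: 0.627
grasp_force: 107.3
```

>>> {"name": "carry_out", "arguments": {
  "targets": [50,0,0,0,0,50,0,0,0,0,50,0,0,0,0],
  "force": 45
}}

```text
time_s: 9.55
tool_pos: [0.4788, -0.2392, 0.1633]
orientation: [[-0.985, -0.174, 0.001], [-0.174, 0.985, -0.001], [-0.001, -0.001, -1.0]]
contact_force: [-0.8, 0.6, -8.3]
gripper_width: 0.63
grasp_force: 107.3
```

>>> {"name": "carry_out", "arguments": {
  "targets": [53,0,0,0,0,53,0,0,0,0],
  "force": 30
}}

```text
time_s: 9.75
tool_pos: [0.4784, -0.239, 0.1627]
orientation: [[-0.985, -0.174, 0.0], [-0.174, 0.985, -0.0], [-0.0, -0.0, -1.0]]
contact_force: [-0.0, 0.2, -9.1]
gripper_width: 0.632
grasp_force: 107.3
```

>>> {"name": "carry_out", "arguments": {
  "targets": [53.8,0,0,0,0,53.8,0,0,0,0]
}}

```text
time_s: 9.95
tool_pos: [0.4783, -0.2389, 0.1625]
orientation: [[-0.985, -0.174, -0.0], [-0.174, 0.985, 0.0], [0.0, 0.0, -1.0]]
contact_force: [0.0, -0.1, -8.3]
gripper_width: 0.632
grasp_force: 83.3
```

>>> {"name": "carry_out", "arguments": {
  "targets": [54.2,0,0,0,0]
}}

```text
time_s: 10.05
tool_pos: [0.4782, -0.2389, 0.1625]
orientation: [[-0.985, -0.174, -0.0], [-0.174, 0.985, 0.0], [0.0, 0.0, -1.0]]
contact_force: [0.9, 0.2, -8.8]
gripper_width: 0.634
grasp_force: 65.7
```

>>> {"name": "carry_out", "arguments": {
  "targets": [54.5,0,0,0,0]
}}

```text
time_s: 10.15
tool_pos: [0.4782, -0.239, 0.1626]
orientation: [[-0.985, -0.174, -0.0], [-0.174, 0.985, -0.0], [0.0, -0.0, -1.0]]
contact_force: [0.4, 0.9, -7.8]
gripper_width: 0.636
grasp_force: 53.0
```

```bash
python3 -c "
from h import *
axis('side');axis('wrist')"
```

```text
side 0.92 2720 dir [0.989 0.096 0.112] min [ 0.336 -0.272  0.151] max [ 0.468 -0.215  0.212]
wrist 0.85 31923 dir [0.862 0.154 0.483] min [ 0.347 -0.289  0.125] max [ 0.489 -0.214  0.213]
```

>>> {"name": "carry_out", "arguments": {
  "targets": [54.7,0,0,0,0]
}}

```text
time_s: 10.45
tool_pos: [0.4783, -0.2387, 0.1622]
orientation: [[-0.985, -0.174, 0.0], [-0.174, 0.985, 0.001], [-0.0, 0.001, -1.0]]
contact_force: [2.2, -0.4, -8.8]
gripper_width: 0.644
grasp_force: 43.4
```

```bash
python3 -c "
from h import *
axis('side');axis('wrist')"
```

```text
side 0.87 1969 dir [ 0.288 -0.03   0.957] min [ 0.415 -0.267  0.049] max [ 0.508 -0.21   0.205]
wrist 0.93 18614 dir [0.329 0.059 0.942] min [ 0.422 -0.273  0.054] max [ 0.508 -0.211  0.204]
```

>>> {"name": "carry_out", "arguments": {
  "targets": [54.8,0,0,0,0,54.8,0,0,0,0,54.8,0,0,0,0]
}}

```text
time_s: 10.95
tool_pos: [0.4781, -0.2389, 0.1625]
orientation: [[-0.985, -0.174, -0.0], [-0.174, 0.985, -0.0], [0.0, -0.0, -1.0]]
contact_force: [0.0, 0.6, -8.0]
gripper_width: 0.641
grasp_force: 39.2
```

```bash
cat >> h.py <<'E'
from scipy.optimize import least_squares
def fitstub(cs=('side','scene','wrist')):
    """axis dir and base point of near-vertical stub; world frame"""
    Ps=[];ims=[]
    for c in cs:
        d=cam(c);ims.append(d['image']);r=masks_of(c,'stub')
        if r:
            P=cloud(d,cv2.erode(r[0]['pixels'].astype(np.uint8),np.ones((3,3)))>0)
            P=P[np.linalg.norm(P-np.median(P,0),axis=1)<.13]; Ps.append((c,P[::max(1,len(P)//3000)]))
    def res(p,P):
        a=np.array([p[3],p[4],1]);a/=np.linalg.norm(a);q=P-p[:3];s=q@a;r=np.linalg.norm(q-np.outer(s,a),axis=1)
        e=r-np.where((s>.055)&(s<.127),.018,.0283); ins=np.minimum(abs(s-.155),abs(s)); e=np.where(abs(e)<ins,e,ins)
        return np.concatenate([e,np.clip(-s,0,1),np.clip(s-.155,0,1)])
    g=readout.read_state()['tool_pos']
    for n,L in [(c,[P]) for c,P in Ps]+[('all',[P for _,P in Ps])]:
        P=np.vstack(L);best=None
        for t in(0,.15,.3):
          for dz in(0,-.01,.01):
            f=least_squares(res,[g[0]-.141*t,g[1],g[2]+.024-.141+dz,t,0],args=(P,),loss='soft_l1',f_scale=.002,x_scale=[.01,.01,.01,.1,.1],diff_step=1e-4)
            if best is None or f.cost<best.cost:best=f
        p=best.x;print(n,len(P),'base',p[:3].round(4),'tilt xy deg',np.degrees(np.arctan(p[3:])).round(1),'cost',best.cost/len(P))
    return ims
E
python3 - <<'E'
from h import *
im=fitstub()
cv2.imwrite('pics/d.png',np.hstack([cv2.resize(x,(400,300)) for x in im[:2]])[:,:,::-1])
E
```

```text
side 2048 base [ 0.4483 -0.2458  0.0472] tilt xy deg [15.4  2.5] cost 1.114455002550423e-06
scene 1426 base [ 0.4494 -0.2415  0.0444] tilt xy deg [14.8  2.4] cost 1.6928415794797104e-06
wrist 3079 base [ 0.4461 -0.2455  0.046 ] tilt xy deg [16.8  2.8] cost 1.2332275825273007e-06
all 6553 base [ 0.4485 -0.2447  0.0454] tilt xy deg [15.5  2.7] cost 1.5529856893446042e-06
```

View pics/d.png

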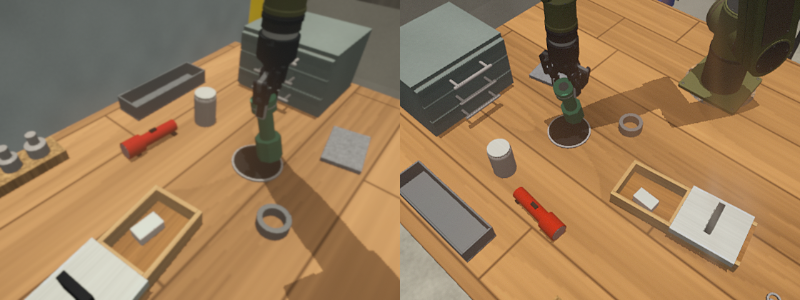

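>>> {"name": "carry_out", "arguments": {
  "targets": [55,0,0,0,0,55.1,0,0,0,0,55.1,0,0,0,0]
}}

```text
time_s: 11.55
tool_pos: [0.4783, -0.2389, 0.1625]
orientation: [[-0.985, -0.174, -0.0], [-0.174, 0.985, -0.0], [0.0, -0.0, -1.0]]
contact_force: [0.5, 0.9, -8.9]
gripper_width: 0.646
grasp_force: 27.9
```

```bash
python3 -c "
from h import *
fitstub(('side','wrist'))"
```

```text
side 2096 base [ 0.4485 -0.2459  0.0472] tilt xy deg [15.2  2.5] cost 1.2136409938815547e-06
wrist 3074 base [ 0.4493 -0.2454  0.0455] tilt xy deg [15.3  2.8] cost 8.93919880393151e-07
all 5170 base [ 0.4477 -0.2457  0.0459] tilt xy deg [15.9  2.8] cost 1.1894183889223168e-06
```

>>> {"name": "carry_out", "arguments": {
  "targets": [55.1,-0.05,0,0.1,0,55.1,-0.15,0,0.2,0,55.1,-0.35,0,0.3,0,55.1,-0.65,0,0.35,0,55.1,-0.95,0,0.4,0,55.1,-0.95,0,0.4,0,55.1,-0.95,0,0.4,0]
}}

```text
time_s: 12.45
tool_pos: [0.5161, -0.2322, 0.1463]
orientation: [[-0.985, -0.174, -0.001], [-0.174, 0.985, -0.0], [0.001, -0.0, -1.0]]
contact_force: [0.2, 1.4, -9.0]
gripper_width: 0.643
grasp_force: 28.2
```

```bash
python3 -c "
from h import *
fitstub(('side','wrist'))"
```

```text
side 1719 base [ 0.4901 -0.2384  0.0298] tilt xy deg [13.9  2.3] cost 1.263198157220952e-06
all 1719 base [ 0.4901 -0.2384  0.0298] tilt xy deg [13.9  2.3] cost 1.263198157220952e-06
```

>>> {"name": "carry_out", "arguments": {
  "targets": [55.1,0,0,0.1,0,55.1,0,0,0.2,0,55.1,0,0,0.28,0,55.1,0,0,0.31,0,55.1,0,0,0.34,0,55.1,0,0,0.34,0]
}}

```text
time_s: 13.25
tool_pos: [0.5156, -0.2323, 0.1328]
orientation: [[-0.985, -0.174, -0.0], [-0.174, 0.985, 0.0], [0.0, 0.0, -1.0]]
contact_force: [0.3, 1.4, -7.9]
gripper_width: 0.645
grasp_force: 28.1
```

>>> {"name": "carry_out", "arguments": {
  "targets": [55.1,0,0,0.02,0,55.1,0,0,0.04,0,55.1,0,0,0.04,0]
}}

```text
time_s: 13.55
tool_pos: [0.5164, -0.2324, 0.1323]
orientation: [[-0.985, -0.174, 0.002], [-0.174, 0.985, -0.0], [-0.002, -0.001, -1.0]]
contact_force: [-0.2, 1.5, -1.4]
gripper_width: 0.647
grasp_force: 28.5
```

>>> {"name": "carry_out", "arguments": {
  "targets": [55.1,0,0,0.02,0,55.1,0,0,0.04,0,55.1,0,0,0.04,0]
}}

```text
time_s: 13.85
tool_pos: [0.5172, -0.2324, 0.132]
orientation: [[-0.985, -0.174, 0.004], [-0.174, 0.985, -0.0], [-0.004, -0.001, -1.0]]
contact_force: [-1.3, 3.2, 8.2]
gripper_width: 0.646
grasp_force: 29.0
```

>>> {"name": "carry_out", "arguments": {
  "targets": [55.1,0.1,0,0,0,55.1,0.2,0,0,0,55.1,0.3,0,0,0,55.1,0.4,0,0,0,55.1,0.4,0,0,0]
}}

```text
time_s: 14.35
tool_pos: [0.5008, -0.2358, 0.1312]
orientation: [[-0.985, -0.173, 0.003], [-0.173, 0.985, -0.002], [-0.003, -0.002, -1.0]]
contact_force: [0.5, 1.5, 6.7]
gripper_width: 0.645
grasp_force: 30.0
```

```bash
python3 -c "
from h import *
fitstub(('side','scene'))"
```

```text
side 1711 base [ 0.489  -0.2387  0.013 ] tilt xy deg [8.3 1. ] cost 1.3114728402784343e-06
scene 1471 base [ 0.4905 -0.2346  0.0107] tilt xy deg [7.7 0.8] cost 1.6702822252977858e-06
all 3182 base [ 0.49   -0.2373  0.0112] tilt xy deg [8.  1.4] cost 2.1205275682611626e-06
```

>>> {"name": "carry_out", "arguments": {
  "targets": [55.1,0.1,0,0,0,55.1,0.2,0,0.01,0,55.1,0.3,0,0.025,0,55.1,0.4,0,0.045,0,55.1,0.48,0,0.06,0,55.1,0.48,0,0.06,0]
}}

```text
time_s: 15.15
tool_pos: [0.481, -0.2388, 0.1277]
orientation: [[-0.985, -0.173, 0.001], [-0.173, 0.985, -0.001], [-0.001, -0.001, -1.0]]
contact_force: [0.3, 0.9, 4.8]
gripper_width: 0.645
grasp_force: 30.0
```

```bash
python3 -c "
from h import *
fitstub(('side','scene'))"
```

```text
side 1571 base [ 0.4892 -0.239   0.0105] tilt xy deg [ 0.3 -0.3] cost 1.5549166706471089e-06
scene 1492 base [ 0.4905 -0.2348  0.0071] tilt xy deg [-0.2 -0.3] cost 1.6127575119337161e-06
all 3063 base [ 0.49   -0.2374  0.0077] tilt xy deg [0.4 0.1] cost 2.246596180338682e-06
```

>>> {"name": "carry_out", "arguments": {
  "targets": [55.5,0,0,0,0,56,0,0,0,0,57,0,0,0,0,60,0,0,0,0,70,0,0,0,0,85,0,0,0,0,85,0,0,0,0,85,0,0,0,0]
}}

```text
time_s: 16.15
tool_pos: [0.481, -0.2384, 0.1273]
orientation: [[-0.985, -0.174, -0.0], [-0.174, 0.985, -0.0], [0.0, 0.0, -1.0]]
contact_force: [-0.4, -0.2, 0.3]
gripper_width: 0.997
grasp_force: 0.0
```

```bash
python3 - <<'E'
from h import *
im=fitstub(('side','scene'))
cv2.imwrite('pics/e.png',np.hstack([cv2.resize(x,(400,300)) for x in im[:2]])[:,:,::-1])
E
```

```text
side 1728 base [ 0.489  -0.2388  0.0099] tilt xy deg [ 0.3 -0.4] cost 1.3702585880471267e-06
scene 1573 base [ 0.4899 -0.2346  0.0071] tilt xy deg [ 0.1 -0.3] cost 1.6307478099118712e-06
all 3301 base [ 0.4897 -0.2374  0.008 ] tilt xy deg [0.5 0.3] cost 2.109011500318814e-06
```

View pics/e.png

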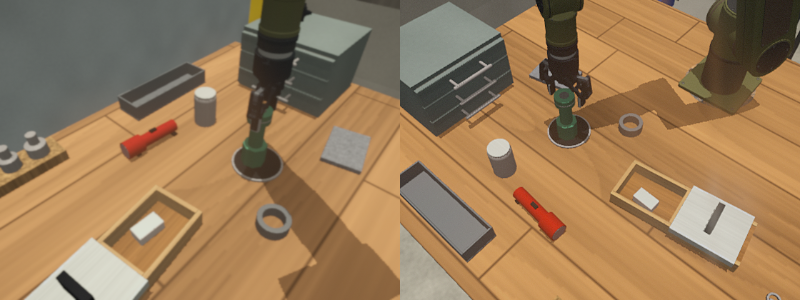

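Picture: the stub stands upright on the pad, released (side view near (255,140)). Moving up and over to the cover rib.

>>> {"name": "carry_out", "arguments": {
  "targets": [85,0,0,-0.3,0,85,0,0,-1,0,85,0,0,-2,0,85,0,0,-3,0,85,-0.2,1,-3,0.37,85,-0.4,2.2,-3,0.37,85,-0.7,3.4,-3,0.37,85,-1,4.6,-3,0.37,85,-1.2,5.8,-3,0.37,85,-1.4,7,-3,0.37,85,-1.6,8.2,-3,0.37,85,-1.9,9.4,-3,0.37,85,-2.1,10.4,-3,0.37,85,-2.3,11.2,-3,0.37,85,-2.35,11.69,-2.5,0.37,85,-2.35,11.69,-2,0.37,85,-2.35,11.69,-2,0.37,85,-2.35,11.69,-2,0.37]
}}

```text
time_s: 18.15
tool_pos: [0.4922, 0.2382, 0.208]
orientation: [[-0.992, -0.122, -0.0], [-0.122, 0.992, -0.0], [0.0, -0.0, -1.0]]
contact_force: [-0.2, -0.1, 1.8]
gripper_width: 1.001
grasp_force: 0.0
```

```bash
python3 - <<'E'
from h import *
s=readout.read_state();R=np.array(s['orientation']).reshape(3,3);print(s['tool_pos'])
for c in('wrist','side'):
    d=cam(c);r=masks_of(c,'cover')
    if c=='wrist':save(d,'f')
    if not r:continue
    P=cloud(d,r[0]['pixels']);rib=P[(P[:,2]>.085)&(P[:,2]<.1)];top=P[abs(P[:,2]-.053)<.004]
    print(c,r[0]['score'],cv2.minAreaRect(rib[:,:2].astype(np.float32)),np.median(rib[:,2]),cv2.minAreaRect(top[:,:2].astype(np.float32)))
E
```

```text
[0.49221762 0.23818386 0.20798985]
wrist 0.67 ((0.4921351671218872, 0.23867695033550262), (0.06976116448640823, 0.0155867300927639), 6.762850284576416) 0.0924460841918971 ((0.4926227927207947, 0.23851943016052246), (0.13926377892494202, 0.16025161743164062), 6.992254734039307)
side 0.89 ((0.49221479892730713, 0.23808538913726807), (0.07115605473518372, 0.016167664900422096), 6.857499599456787) 0.09413436267412634 ((0.49424082040786743, 0.2244936227798462), (0.14085014164447784, 0.13312961161136627), 6.972067832946777)
```

View pics/f.png

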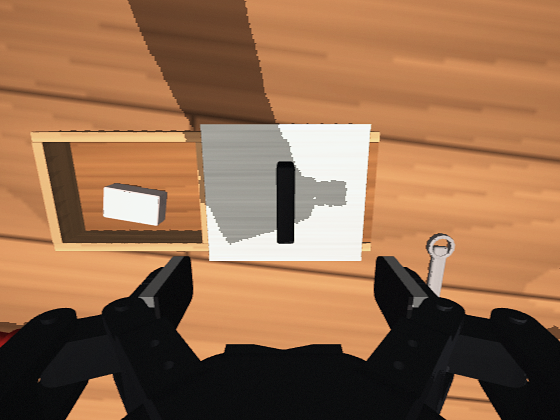

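Wrist view: rib at (285,202) is centred between the fingers and the compartment is clear. Descending, gripping and sliding.

>>> {"name": "carry_out", "arguments": {
  "targets": [85,0,0,0.8,0,85,0,0,1.7,0,85,0,0,2.5,0,85,0,0,3.1,0,85,0,0,3.45,0,85,0,0,3.5,0,60,0,0,3.5,0,35,0,0,3.5,0,18,0,0,3.5,0,10,0,0,3.5,0,10,0,0,3.5,0,10,0,0,3.5,0,10,0,0,3.5,0],
  "force": 40
}}

```text
time_s: 19.65
tool_pos: [0.4929, 0.2389, 0.0682]
orientation: [[-0.992, -0.123, 0.001], [-0.123, 0.992, 0.001], [-0.001, 0.001, -1.0]]
contact_force: [-0.5, -0.5, 5.8]
gripper_width: 0.18
grasp_force: 41.2
```

>>> {"name": "carry_out", "arguments": {
  "targets": [10,0,-0.1,0,0,10,0,-0.35,0,0,10,0,-0.7,0,0,10,0,-1.1,0,0,10,0,-1.5,0,0,10,0,-1.9,0,0,10,0,-2.3,0,0,10,0,-2.7,0,0,10,0,-3.1,0,0,10,0,-3.5,0,0,10,0,-3.8,0,0,10,0,-4,0,0,10,0,-4.1,0,0,10,0,-4.17,0,0,10,0,-4.17,0,0]
}}

```text
time_s: 21.15
tool_pos: [0.5126, 0.0784, 0.0682]
orientation: [[-0.992, -0.125, -0.0], [-0.125, 0.992, 0.013], [-0.001, 0.013, -1.0]]
contact_force: [-3.2, 17.4, 5.7]
gripper_width: 0.178
grasp_force: 41.9
```

>>> {"name": "carry_out", "arguments": {
  "targets": [10,0,-0.04,0,0,10,0,-0.08,0,0,10,0,-0.12,0,0,10,0,-0.12,0,0]
}}

```text
time_s: 21.55
tool_pos: [0.5127, 0.0784, 0.0682]
orientation: [[-0.992, -0.128, -0.002], [-0.128, 0.992, 0.022], [-0.001, 0.022, -1.0]]
contact_force: [-4.8, 30.5, 5.8]
gripper_width: 0.18
grasp_force: 46.6
```

>>> {"name": "carry_out", "arguments": {
  "targets": [10,0,0.1,0,0,20,0,0.1,0,0,40,0,0.1,0,0,85,0,0.1,0,0,85,0,0.1,0,0,85,0,0.1,0,0,85,0,0.1,0,0,85,0,0.1,-0.5,0,85,0,0.1,-1.5,0,85,0,0.1,-2.5,0,85,0,0.1,-3.5,0,85,0,0.1,-4,0,85,0,0.1,-4,0]
}}

```text
time_s: 22.85
tool_pos: [0.5153, 0.0721, 0.2308]
orientation: [[-0.992, -0.122, 0.007], [-0.122, 0.993, 0.001], [-0.007, 0.0, -1.0]]
contact_force: [-0.0, 0.3, 0.6]
gripper_width: 0.995
grasp_force: 0.0
```

```bash
python3 - <<'E'
from h import *
for c in('wrist','side','scene'):
    d=cam(c)
    if c=='wrist':save(d,'g')
    for t in('cover','gauge_box'):
        r=masks_of(c,t)
        if not r:continue
        P=cloud(d,r[0]['pixels']);u=np.array([-.122,.9925]);s=P[:,:2]@u
        top=P[abs(P[:,2]-.053)<.004];rib=P[(P[:,2]>.085)&(P[:,2]<.1)]
        print(c,t,round(r[0]['score'],2),'s range',np.percentile(s,[.5,99.5]).round(4),'cover top s',np.percentile(top[:,:2]@u,[.5,99.5]).round(4),'rib',np.median(rib[:,:2]@u) if len(rib) else 0)
fitstub(('side','scene'))
E
```

```text
wrist cover 0.92 s range [-0.0653  0.093 ] cover top s [-0.0652  0.0926] rib 0.0140582694386342
wrist gauge_box 0.66 s range [-0.0692  0.2666] cover top s [-0.0653  0.0926] rib 0.0140582694386342
side gauge_box 0.64 s range [-0.065   0.2082] cover top s [-0.0652  0.0934] rib 0.015704222106874853
scene cover 0.85 s range [-0.062   0.0969] cover top s [-0.0617  0.0968] rib 0.018030325019619636
scene gauge_box 0.91 s range [-0.0652  0.2707] cover top s [-0.0616  0.0968] rib 0.018030325019619636
side 2427 base [ 0.4766 -0.2176  0.1386] tilt xy deg [ 88.9 -89.3] cost 8.494348789016485e-06
scene 1563 base [ 0.3948 -0.2247  0.5885] tilt xy deg [78.2 79. ] cost 2.0002966161484546e-05
all 3990 base [ 0.4853 -0.2144  0.1373] tilt xy deg [ 85.4 -88.9] cost 1.1072417643467775e-05
```

View pics/g.png

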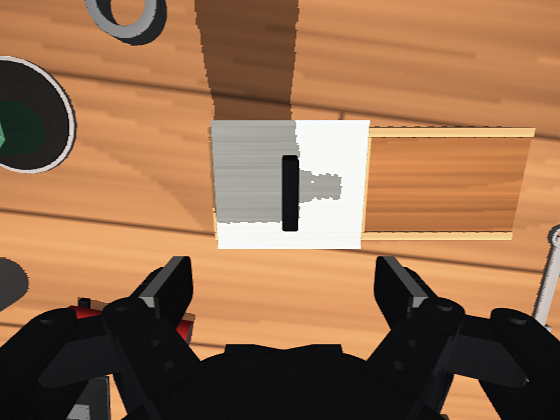

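Wrist view: cover sits over the compartment, with only a thin strip of end wall (4–5 mm) at column 212, as expected for fully shut. Checking the stub before handing in.

```bash
python3 - <<'E'
from h import *
a,_=axis('side');b,_=axis('scene')
cv2.imwrite('pics/i.png',np.hstack([cv2.resize(x['image'],(400,300)) for x in(a,b)])[:,:,::-1])
E
```

```text
side 0.91 2350 dir [ 0.046 -0.065  0.997] min [ 0.459 -0.264  0.012] max [ 0.514 -0.208  0.167]
scene 0.86 1589 dir [-0.069 -0.077  0.995] min [ 0.464 -0.259  0.005] max [ 0.521 -0.204  0.166]
```

View pics/i.png

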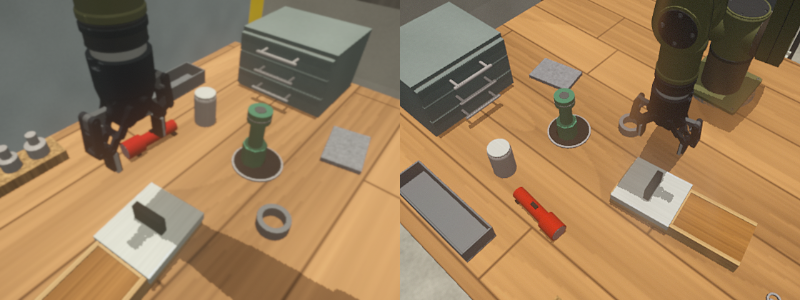

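Stub upright on the pad (side view (257,140)), cover shut, other things in place, gripper clear.

```bash
python3 -c "
from bench import env
print(env.finish_job())"
```

```text
the job is handed in; nothing more can be done
None
```

The stub stands upright, wide end down, on the rubber pad and released; the cover was then slid fully shut over the compartment; the job is handed in at about 23 s of the 56 s allowed, with no verdict shown.

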